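Interlock the parts totes

TASK

Make one tower of the three loaded grey parts totes, on the deepest one where it stands: first set the middle-height tote on it, then the shallowest on top. Turn each end for end (half a turn) to the tote below, so that its feet lock fully down into the rim saddles instead of dropping through the slots and nesting on the parts. Set them down without dropping, keep the parts in their totes and the totes upright, and leave the deepest tote and the other things on the bench where they are.

Things in the scene. Friction and masses are not known exactly. Their poses are not given: they have to be found in the camera images.
- deep_c (a point): centre (half-way up) of the deepest of three like grey parts totes, 80 mm high, 0.5 kg, open box 154 mm long (x) by 64 mm wide (y) over the rim; z up, +x to its scooped front end (rim missing there, white card). The rim is an upright band 16 mm high, 4 mm thick; below it the walls slope in to a 40 mm wide foot. Base of the tower, not to be moved. Holds a brass plug.
- mid_c (a point): centre (half-way up) of the middle tote: 62 mm high, 0.17 to 0.34 kg, otherwise as the deepest, axes too. Grip it across the 64 mm rim band at mid-length. Holds a small bearing. Seated right on the deepest, its underside is 67 mm above the deepest's underside (13 mm below its rim) and the centres are in line.
- low_c (a point): centre (half-way up) of the shallowest tote: 46 mm high, 0.14 to 0.28 kg, otherwise as the deepest, axes too. Grip it across the 64 mm rim band at mid-length. Holds a short spring. Seated right on the middle tote, its underside is 49 mm above that tote's underside (13 mm below its rim) and the centres are in line.
- deep: underside centre of the deepest tote, axes as above. Feet of every tote: on each long side two lugs 10 mm wide at x = +52 and -28 mm; the lug's inner part goes down to the underside and out to y = 25.5 mm, its outer part out to y = 33 mm and begins 8 mm above the underside.
- mid: underside centre of the middle tote, axes as above. Rim of every tote, on each long side: deep slots 17 mm wide at x = +52 and -28 mm, into which the lugs of a tote facing the same way drop (it nests, some 5 to 25 mm too low); saddles 20 mm wide, 5 mm deep at x = -52 and +28 mm.
- low: underside centre of the shallowest tote, axes as above. The saddles take the lugs of a tote turned half round about z (its +x opposite to the +x of the one below), with 2.5 mm play across and 5 mm along either way.
- deep_front (a point): middle of the scooped front end of the deepest tote, 77 mm from its centre along its +x, half-way up. Fixed things not listed: a vice about 115 mm high in the middle of the bench near the robot, a tool chest at the right, bins and a spray can 233 mm high (0.75 m ahead, 0.3 m left) at the back, a tin behind and a mug at the right
- mid_front (a point): middle of the scooped front end of the middle tote, 77 mm from its centre along its +x, half-way up
- low_front (a point): middle of the scooped front end of the shallowest tote, 77 mm from its centre along its +x, half-way up
- plug: brass plug, 27x24x20 mm, lying loose in the deepest tote; origin under its middle
- small_bearing: small ball bearing, 30 mm across, 10 mm high, lying loose in the middle-height tote; origin under its middle
- spring: short coil spring, 16 mm thick, 40 mm long, lying loose in the shallowest tote; origin under its middle
- big_bearing: ball bearing, 48 mm across, 14 mm high, a bystander lying by the deepest tote; origin under its middle
- wrench: wrench, 34x194x10 mm, its length along its y, a bystander; origin under its middle
- driver: screwdriver, 25x194x26 mm, its length along its y, a bystander; origin under its middle
Things that resemble listed ones, but are neither listed nor needed, are in the scene too. What is shaped like the low but green is not meant.

How it is judged:
By the outcome, as a careful person would: the job done as asked, in the order asked, and still so for the second after the job is handed in, with the robot touching nothing.
It also fails if it takes over 72 s, if anything falls off the work surface, if the arm or the gripper's body presses on something with over 40 N, if the wrist force passes 120 N, or if a joint passes its speed limit or range.

ROBOT

A 6-joint arm with a two-finger parallel gripper is mounted at the origin on a cart in front of the work surface, level with it; the furniture and walls round the work are solid. World frame = base frame: x ahead of the robot, y to its left, z up, the work surface at z = 0. Lengths are in mm, angles in rad, forces in N, time in s.
With the tool pointing down it reaches from about 275 to 750 mm from the base axis. Payload 10.2 kg.
Tool frame: the origin (TCP) lies between the finger pads; the fingertips stand 17 mm ahead of it and the grasp point (between the pads) lies 2 mm behind it (tips_ahead is the distance from the TCP to the fingertips, in mm); z points along the fingers, y is the line along which they close (so a half turn about z gives the same grasp; the last joint's range is limited). The gripper opens to 85 mm and grips with 20 to 120 N. Pads are 22 mm wide; open, the fingers measure 114 mm over their backs; the gripper's body (76 mm by 85 mm) begins 54 mm behind the grasp point. The pads swing forward as they close: fully open they stand 13 mm farther back than shut.
Start: joints at [0.906, 0.313, 1.498, -0, 1.331, -0.223], TCP at [224.486, 474.592, 248.294] pointing down, gripper open.
Joint ranges: [-2.94, 2.94], [-0.97, 2.17], [0.19, 2.56], [-1.23, 4.37], [0.02, 3.11], [-2.88, 2.88]. Speed limits (rad/s): [2.39, 2.39, 3.01, 3.14, 3.14, 3.14].

INTERFACE

Orientations are given as a unit quaternion [w, x, y, z].
In Python, from rig import sense, capture, finish_job, boxes_of, tips_ahead gives the robot as it stands.
- The arm moves only by the tool drive_tool, never from a script. Its argument "commands" is text: rows parted by semicolons, each of 7 numbers parted by spaces: the shift along the world's x, y, z in units of 0.1 m (1.0 is 0.1 m), then the turn, a rotation vector about the world's x, y, z in units of pi/4 rad (1.0 is pi/4 rad), then the opening in per cent of the stroke, from 0 (shut) to 100 (fully open). A call has 1 to 20 rows; each row shifts and turns the commanded pose from where the row before left it; what a row does not reach is not made up. A row lasts 1/12 s, in which the tool goes at most 41.7 mm and 7.16 degrees, less where a joint would pass 70% of its speed; a pose out of reach is approached as far as the arm can. A call with a number of a shift or a turn outside -1 to 1 is refused whole. A call with a gripper value outside its range is refused whole. The fingers move at their own pace and stop on an object; "force" is the grip in N (left out, the last holds). Time passes only in rows, so rows that do not move let the fingers close. It gives the time, the measured TCP pose, the force, the opening and the grip force at its end, in the units of the state.
- sense(): the state, without advancing time (a new reading comes with each control period).
- capture(name): name is "side" or "top"; returns a dict with "pixels" (480x640x3 uint8, blue, green, red), "fov_y" (degrees; the focal length in pixels is half the picture's height over the tangent of half this angle, whatever the lens; pixels are square), "cx", "cy" (the principal point, pixels), "k1" (the pictures are not rectified: a ray, as slopes to the right and down, at radius r is drawn at 1 + k1 r^2 times it, then the intrinsics apply), "position" and "attitude" of the camera in the world. Camera axes: x right, y down, z forward; pixel columns grow to the right and rows downward; lengths in mm; the calibration is good to about 2 mm. A picture is of the moment at which its call begins. There is no depth.
- finish_job(): hands the job in; it is judged then, once.
Trained networks look in a picture, given as the dict that the camera call returned (one of the last four; its "shot" number tells which), for a name from the list of things; names that differ only in an ending like _2 or _b are one class to them, and where a whole thing is asked for, a point or a joint stands for the part that bears it (a point fixed in the world has none). Each returns a list of dicts, best first, with "confidence" (0 to 1); they miss things now and then, are a little off and sometimes report something else, mostly with a low value. They report only what shows in the picture. A call takes as long as a camera call. They do not tell look-alikes from the thing itself.
- boxes_of(picture, name): "position" ([column, row] in pixels, amid what is visible of it).
The state is a dict: "time_s": time; "joints": joint angles; "dq": joint speeds; "tau": joint torques, N m; "eef_pos": TCP position; "ee_rot": TCP orientation; "force": force on the tool from outside, world axes, zero at the start; "wrist_torque": the same for the moment, N m; "grip_width": opening from 0.0 (shut) to 1.0 (fully open); "grip_force": force on a finger pad.
Only numpy, scipy, OpenCV 4.12 (cv2) and the standard library are available. Lean on these libraries where they do the work, as an engineer would, in place of code of your own. Each camera call takes 0.05 s, during which the arm holds its last target. There are 200 camera calls.

## Working session

There is one attempt and no reset: what is moved stays moved. The work goes in short steps, Python scripts to look and compute and a tool call to move; the robot and the scene stay as the last step left them, time stands still between calls to the robot, and variables do not carry over. Pictures are saved under pics/ and viewed, at most 10 in all, crops included, and the job is handed in when it is done.

Besides the shell and the picture viewer there is one more tool, called after "Request:" by a JSON object that holds its "op" and its "data", one argument or row to a line. drive_tool: Moves the arm, as the interface text tells. Shifts and turns lie within -1 to 1; 1 stands for 0.1 m of shift or pi/4 rad of turn. Its arguments: {"type":"object","properties":{"commands":{"type":"string"},"force":{"type":"number"}},"required":["commands"]}

```bash
mkdir -p pics; cat > h.py <<'E'
import numpy as np,cv2
from scipy.spatial.transform import Rotation as R
from rig import *
def K(p):
    f=240/np.tan(np.radians(p["fov_y"])/2)
    return np.array([[f,0,p["cx"]],[0,f,p["cy"]],[0,0,1.]]),np.array([p["k1"],0,0,0.])
def rot(p):
    a=np.array(p["attitude"],float)
    return a if a.shape==(3,3) else R.from_quat(a[[1,2,3,0]]).as_matrix()
def ray(p,uv):
    k,d=K(p); s=cv2.undistortPoints(np.array([[uv]],float),k,d)[0,0]
    return rot(p)@np.array([*s,1.])
def atz(p,uv,z):
    r=ray(p,uv); o=np.array(p["position"],float)
    return o+r*(z-o[2])/r[2]
def proj(p,X):
    k,d=K(p); r=rot(p); o=np.array(p["position"],float)
    return cv2.projectPoints(np.array(X,float).reshape(-1,1,3),cv2.Rodrigues(r.T)[0],-r.T@o,k,d)[0][:,0]
E
python3 - <<'E'
from h import *
for n in("top","side"):
    p=capture(n); cv2.imwrite(f"pics/{n}0.png",p["pixels"])
    print(n,p["position"],p["attitude"],p["fov_y"],p["k1"],p["cx"],p["cy"])
    for o,z in(("deep_c",40),("mid_c",31),("low_c",23),("deep_front",40),("mid_front",31),("low_front",23),("big_bearing",7)):
        for d in boxes_of(p,o)[:4]: print(o,np.round(d["position"]),round(d["confidence"],2),np.round(atz(p,d["position"],z)))
print(sense())
E
```

```text
top [ 319.58028713  116.79697461 1319.63097142] [ 0.06222617 -0.69772415  0.71052025 -0.06685728] 52.41889977146267 -0.044092303615877355 318.4720849745986 240.8895662460283
deep_c [240. 257.] 0.7 [516. 316.  40.]
mid_c [484. 275.] 0.77 [ 457. -333.   31.]
low_c [159. 247.] 0.95 [550. 537.  23.]
low_c [333. 189.] 0.68 [705.  63.  23.]
low_c [480. 277.] 0.21 [ 454. -326.   23.]
deep_front [238. 261.] 0.93 [505. 321.  40.]
mid_front [480. 276.] 0.87 [ 455. -322.   31.]
low_front [334. 190.] 0.87 [702.  60.  23.]
low_front [159. 249.] 0.78 [545. 539.  23.]
big_bearing [252. 237.] 0.48 [577. 287.   7.]
big_bearing [240. 258.] 0.32 [519. 321.   7.]
side [ -126.99561308 -1133.53607049  1073.68705918] [-0.43913162  0.86219739 -0.22389102  0.11684132] 47.147887380796725 0.000276899185413449 318.80282086898217 237.80290994413346
deep_c [270. 212.] 0.88 [500. 317.  40.]
mid_c [354. 334.] 0.56 [ 452. -298.   31.]
low_c [254. 181.] 0.61 [552. 568.  23.]
low_c [358. 236.] 0.58 [702.  76.  23.]
deep_front [270. 212.] 0.72 [502. 322.  40.]
deep_front [359. 335.] 0.43 [ 456. -315.   40.]
mid_front [
[... 207 characters left out ...]
4.   7.]
{'time_s': 0.8, 'joints': array([ 9.05632676e-01,  3.12903978e-01,  1.49768908e+00, -1.43181302e-05,
        1.33102548e+00, -2.23385505e-01]), 'dq': array([-0.00015943,  0.00011712, -0.00035144, -0.00197921, -0.00074709,
       -0.0014779 ]), 'tau': array([-1.91946849e-03, -4.12151384e+01, -2.59887546e+01, -2.51390657e-04,
        5.14754447e-04,  1.99544974e-05]), 'eef_pos': array([224.4718483 , 474.59562773, 248.29625326]), 'ee_rot': array([ 7.16516872e-07,  2.19095522e-01,  9.75703414e-01, -1.46748169e-05]), 'force': array([-0.5019909 , -0.9795956 ,  0.15155133]), 'wrist_torque': array([ 0.00417574, -0.06009684,  0.02079525]), 'grip_force': 0.0, 'grip_width': 0.9955730444484214}
```

View top.

View pics/top0.png

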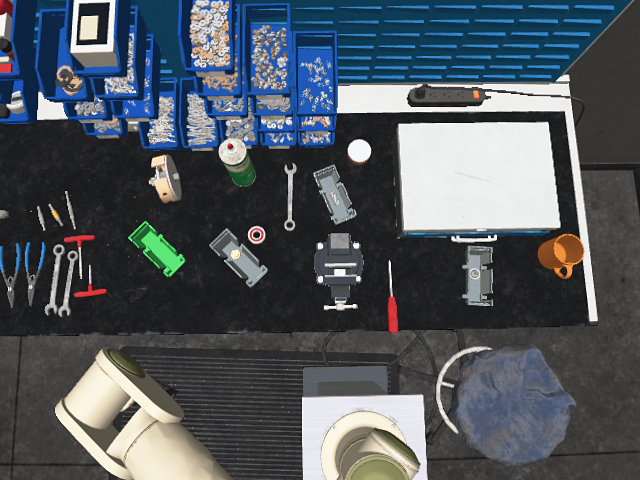

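```bash
python3 - <<'E'
import cv2,numpy as np
p=cv2.imread("pics/top0.png"); s=cv2.imread("pics/side0.png")
c=[]
for im,(u,v) in ((p,(240,257)),(p,(484,275)),(p,(159,247)),(p,(333,189))): c.append(cv2.resize(im[v-32:v+32,u-42:u+42],(400,300),interpolation=cv2.INTER_CUBIC))
cv2.imwrite("pics/crops.png",np.vstack([np.hstack(c[:2]),np.hstack(c[2:])]))
E
```

```text
(no output)
```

View pics/crops.png

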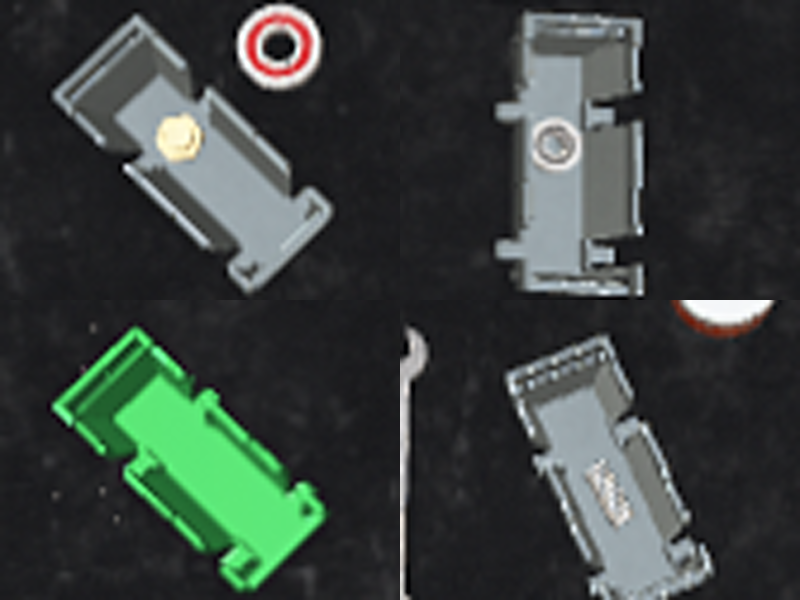

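View pics/side0.png

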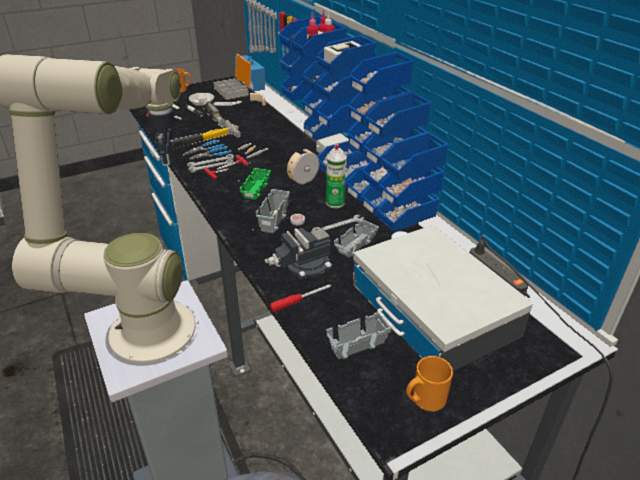

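Top view: three grey totes: deep (240,257) with brass plug, mid (478,275) with bearing, low (335,193) with spring. The green look-alike at (157,249) is rejected by its colour. The crops confirm this: the slots near the ends place all three fronts at the lower (robot-side) end. Next I fit the poses by outline.

```bash
cat >> h.py <<'E'
from scipy.optimize import minimize
def hull(p,c,half=45,thr=55,sat=40):
    """convex hull (pixels) of the grey tote about pixel c"""
    u,v=map(int,c); s=8
    im=p["pixels"][v-half:v+half,u-half:u+half]
    im=cv2.resize(im,None,fx=s,fy=s,interpolation=cv2.INTER_CUBIC).astype(int)
    m=((im.max(2)>thr)).astype(np.uint8)
    m=cv2.morphologyEx(m,cv2.MORPH_OPEN,np.ones((7,7)))
    n,l,st,_=cv2.connectedComponentsWithStats(m)
    cen=l[half*s-60:half*s+60,half*s-60:half*s+60]; k=np.bincount(cen[cen>0]).argmax()
    q=np.argwhere(l==k)[:,::-1].astype(np.float32)
    h=cv2.convexHull(q)[:,0]
    return (h+.5)/s-.5+[u-half,v-half]
def model(pose,h,z0=0):
    x,y,a=pose[:3]; P=[]
    for X in(-77,77):
        for Y in(-32,32): P+= [(X,Y,h),(X,Y,h-16)]
    P=np.array(P,float); c,s=np.cos(a),np.sin(a)
    return np.c_[x+c*P[:,0]-s*P[:,1],y+s*P[:,0]+c*P[:,1],P[:,2]+z0]
def fit(p,H,h,g,z0=0):
    H=H.astype(np.float32); A=cv2.contourArea(H)
    def cost(v):
        m=cv2.convexHull(proj(p,model([v[0],v[1],v[2]/50],h,z0)).astype(np.float32))
        i=cv2.intersectConvexConvex(H,m)[0]
        return 1-i/(A+cv2.contourArea(m)-i)
    r=minimize(cost,[g[0],g[1],g[2]*50],method="Nelder-Mead",options=dict(initial_simplex=np.array([g[0],g[1],g[2]*50])+np.array([[0,0,0],[6,0,0],[0,6,0],[0,0,6]]),xatol=.02,fatol=1e-6))
    return np.array([r.x[0],r.x[1],r.x[2]/50]),r.fun
E
python3 - <<'E'
from h import *
for n in("top","side"):
    p=capture(n)
    im=p["pixels"].copy()
    for o,h,g in(("deep",80,(510,318,-2.45)),("mid",62,(457,-328,-3.12)),("low",46,(702,65,-2.77))):
        c=proj(p,[[g[0],g[1],h*.6]])[0]
        H=hull(p,c); q,e=fit(p,H,h,g)
        W=np.array([atz(p,t,h)[:2] for t in H],np.float32)
        print(n,o,np.round(q,2),round(e,3),"rect@rim",np.round(cv2.minAreaRect(W)[1],1))
        cv2.polylines(im,[np.int32(H*16)],1,(0,255,255),1,shift=4)
        cv2.polylines(im,[np.int32(cv2.convexHull(proj(p,model(q,h)).astype(np.float32))*16)],1,(0,0,255),1,shift=4)
        if n=="top":
            cc=np.int32(c); 
    cv2.imwrite(f"pics/fit_{n}.png",im)
t=cv2.imread("pics/fit_top.png");s=cv2.imread("pics/fit_side.png")
cv2.imwrite("pics/fits.png",np.vstack([cv2.resize(t[150:320,200:510],(620,340)),cv2.resize(s[170:370,210:420],None,fx=1.25,fy=1.25)[:, :].copy() if 0 else cv2.resize(s[180:365,240:400],(620,260)) ]))
E
```

```text
top deep [510.56 315.53  -2.38] 0.064 rect@rim [159.7  67.5]
top mid [ 454.07 -314.72   -3.22] 0.146 rect@rim [ 82.7 159. ]
top low [685.95  60.55  -2.76] 0.089 rect@rim [161.8  72.4]
side deep [489.04 262.43  -2.26] 0.431 rect@rim [261.3 107.5]
side mid [ 445.77 -345.27   -3.32] 0.634 rect@rim [234.5 225.7]
side low [ 641.02 -119.27   -3.65] 0.859 rect@rim [523.2 292.4]
```

View pics/fits.png

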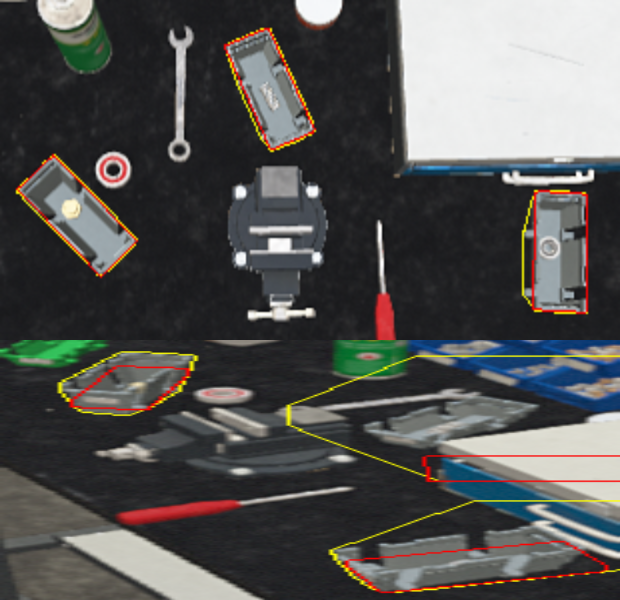

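Outlines follow the totes in the top view; the visible lug ends bias mid and low, so I add the lugs to the model (the side masks are unusable). I refit the top view only.

```bash
python3 - <<'E'
s=open("h.py").read()
s=s.replace("    P=np.array(P,float); c,s","    P+=[(X,Y,Z) for X in(-33,-23,47,57) for Y in(-33,33) for Z in(8,h-16)]+[(X,Y,0) for X in (-70,70) for Y in (-20,20)]\n    P=np.array(P,float); c,s")
open("h.py","w").write(s)
E
python3 - <<'E'
from h import *
p=capture("top")
for o,h,g in(("deep",80,(510,318,-2.38)),("mid",62,(457,-328,-3.12)),("low",46,(690,62,-2.77))):
    H=hull(p,proj(p,[[g[0],g[1],h*.6]])[0])
    for t in (45,60,75):
        H=hull(p,proj(p,[[g[0],g[1],h*.6]])[0],thr=t)
        q,e=fit(p,H,h,g); print(o,t,np.round(q,3),round(e,3))
    for d in(0,-20): print(np.round(atz(p,H[H[:,1].argmax()],h+d)))
print(tips_ahead,sense()["eef_pos"])
E
```

```text
deep 45 [511.431 316.08   -2.373] 0.05
deep 60 [511.456 315.962  -2.362] 0.032
deep 75 [511.114 315.884  -2.369] 0.025
[433. 283.  80.]
[435. 285.  60.]
mid 45 [ 453.539 -314.235   -3.211] 0.042
mid 60 [ 454.689 -314.778   -3.221] 0.026
mid 75 [ 454.5   -314.484   -3.221] 0.02
[ 374. -339.   62.]
[ 375. -346.   42.]
low 45 [685.216  60.408  -2.749] 0.087
low 60 [686.17   60.384  -2.755] 0.045
low 75 [686.303  60.222  -2.755] 0.033
[600.  57.  46.]
[604.  56.  26.]
17.0 [224.48815318 474.59583623 248.27630237]
```

Request:
{"op": "drive_tool", "data": {
  "commands": "0.115 -0.39 0 0 0 0.023 100;0.115 -0.39 0 0 0 0.023 100;0.115 -0.39 0 0 0 0.023 100;0.115 -0.39 0 0 0 0.023 100;0.115 -0.39 0 0 0 0.023 100;0.115 -0.39 0 0 0 0.023 100;0.115 -0.39 0 0 0 0.023 100;0.115 -0.39 0 0 0 0.023 100;0.115 -0.39 0 0 0 0.023 100;0.115 -0.39 0 0 0 0.023 100;0.115 -0.39 0 0 0 0.023 100;0.115 -0.39 0 0 0 0.023 100;0.115 -0.39 0 0 0 0.023 100;0.115 -0.39 0 0 0 0.023 100;0.115 -0.39 0 0 0 0.023 100;0.115 -0.39 0 0 0 0.023 100;0.115 -0.39 0 0 0 0.023 100;0.115 -0.39 0 0 0 0.023 100;0.115 -0.39 0 0 0 0.023 100;0 0 0 0 0 0 100",
  "force": 50
}}

```text
time_s: 2.62
eef_pos: [443.5, -272.0, 247.2]
ee_rot: [-0.0, 0.051, 0.999, -0.0]
force: [0.9, -0.5, -0.9]
grip_width: 0.999
grip_force: 0.0
```

Request:
{"op": "drive_tool", "data": {
  "commands": "0.028 -0.107 -0.25 0 0 0.007 100;0.028 -0.107 -0.25 0 0 0.007 100;0.028 -0.107 -0.25 0 0 0.007 100;0.027 -0.106 -0.25 0 0 0.007 100;0 0 0 0 0 0 100;0 0 0 0 0 0 100"
}}

```text
time_s: 3.12
eef_pos: [453.8, -308.7, 148.0]
ee_rot: [-0.001, 0.039, 0.999, 0.001]
force: [0.3, 0.4, 0.9]
grip_width: 1.002
grip_force: 0.0
```

```bash
cat >> h.py <<'E'
def st():
    s=sense(); w,x,y,z=s["ee_rot"]; th=np.degrees(2*np.arctan2(y,x))-90
    print(s["time_s"],np.round(s["eef_pos"],2),"th",round((th+180)%360-180,2),"q6",round(float(np.degrees(s["joints"][5])),1),np.round(s["force"],1),round(s["grip_width"],3),round(s["grip_force"],1))
E
python3 - <<'E'
from h import *
st(); s=capture("side"); u,v=np.int32(proj(s,[[454,-315,60]])[0])
cv2.imwrite("pics/m1.png",cv2.resize(s["pixels"][v-70:v+50,u-80:u+80],(800,600),interpolation=cv2.INTER_CUBIC))
E
```

```text
3.1167 [ 453.8  -308.71  148.01] th 85.58 q6 -132.0 [0.3 0.4 0.9] 1.002 0.0
```

View pics/m1.png

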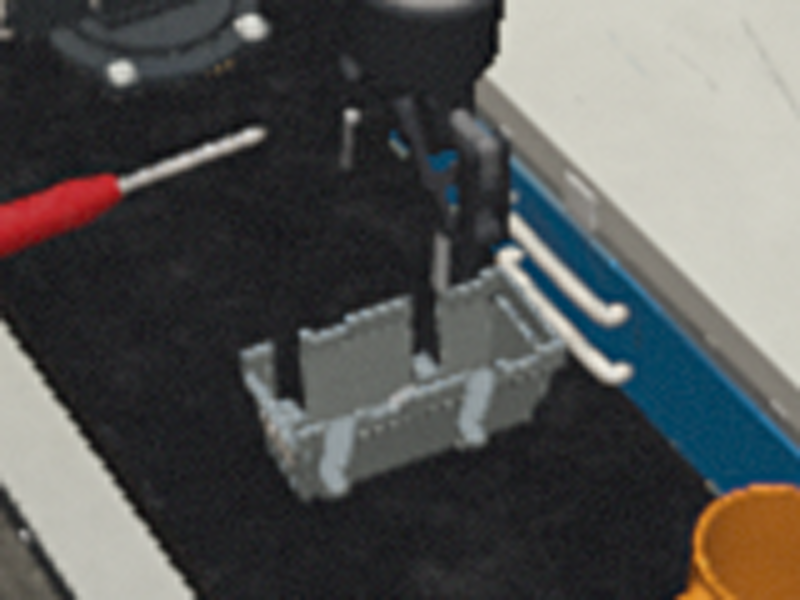

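Request:
{"op": "drive_tool", "data": {
  "commands": "0 -0.03 -0.2 0 0 0 100;0.007 -0.029 -0.2 0 0 0 100;0 0 -0.18 0 0 0 100;0 0 -0.18 0 0 0 100;0 0 -0.1 0 0 0 100;0 0 -0.08 0 0 0 100;0 0 0 0 0 0 100;0 0 0 0 0 0 100"
}}

```text
time_s: 3.83
eef_pos: [455.2, -315.2, 55.3]
ee_rot: [0.0, 0.038, 0.999, -0.0]
force: [0.8, 0.5, 0.3]
grip_width: 1.0
grip_force: 0.0
```

```bash
python3 -c "
from h import *
st()"
```

```text
3.8333 [ 455.23 -315.18   55.34] th 85.63 q6 -132.4 [0.8 0.5 0.3] 1.0 0.0
```

Request:
{"op": "drive_tool", "data": {
  "commands": "-0.007 0.005 -0.02 0 0 0 85;0 0 0 0 0 0 70;0 0 0 0 0 0 60;0 0 0 0 0 0 50;0 0 0 0 0 0 50;0 0 0 0 0 0 50;0 0 0 0 0 0 50",
  "force": 50
}}

```text
time_s: 4.42
eef_pos: [454.3, -314.7, 53.3]
ee_rot: [0.0, 0.038, 0.999, -0.0]
force: [-1.4, 2.0, 7.4]
grip_width: 0.738
grip_force: 54.6
```

```bash
python3 -c "
from h import *
st()"
```

```text
4.4167 [ 454.34 -314.66   53.31] th 85.62 q6 -132.5 [-1.4  2.   7.4] 0.738 54.6
```

Request:
{"op": "drive_tool", "data": {
  "commands": "0 0 0.03 0 0 0 50;0 0 0.06 0 0 0 50;0 0 0.12 0 0 0 50;0 0 0.2 0 0 0 50;0 0 0.25 0 0 0 50;0 0 0.25 0 0 0 50;0 0 0.25 0 0 0 50;0 0 0.22 0 0 0 50;0 0.08 0.14 0 0 -0.02 50;0.02 0.17 0.08 0 0 -0.06 50;0.02 0.25 0.02 0 0 -0.11 50;0.023 0.25 0 0 0 -0.12 50"
}}

```text
time_s: 5.42
eef_pos: [460.3, -239.0, 215.3]
ee_rot: [0.001, 0.162, 0.987, -0.0]
force: [0.8, 0.2, -2.2]
grip_width: 0.739
grip_force: 55.5
```

```bash
python3 -c "
from h import *
st()"
```

```text
5.4167 [ 460.32 -239.    215.32] th 71.36 q6 -111.8 [ 0.8  0.2 -2.2] 0.739 55.5
```

Request:
{"op": "drive_tool", "data": {
  "commands": "0.024 0.265 0 0 0 -0.125 50;0.024 0.265 0 0 0 -0.125 50;0.024 0.265 0 0 0 -0.125 50;0.024 0.265 0 0 0 -0.125 50;0.024 0.265 0 0 0 -0.125 50;0.024 0.265 0 0 0 -0.125 50;0.024 0.265 0 0 0 -0.125 50;0.024 0.265 0 0 0 -0.125 50;0.024 0.265 0 0 0 -0.125 50;0.024 0.265 0 0 0 -0.125 50;0.024 0.265 0 0 0 -0.125 50;0.024 0.265 0 0 0 -0.125 50;0.024 0.265 0 0 0 -0.125 50;0.024 0.265 0 0 0 -0.125 50;0.024 0.265 0 0 0 -0.125 50;0.024 0.265 0 0 0 -0.125 50;0.024 0.265 0 0 0 -0.125 50;0.024 0.265 0 0 0 -0.125 50;0.024 0.265 0 0 0 -0.125 50;0.024 0.265 0 0 0 -0.125 50"
}}

```text
time_s: 7.08
eef_pos: [508.1, 291.8, 214.6]
ee_rot: [0.0, 0.91, 0.414, -0.0]
force: [0.3, 0.4, -1.1]
grip_width: 0.74
grip_force: 55.5
```

Request:
{"op": "drive_tool", "data": {
  "commands": "0.02 0.16 0 0 0 -0.065 50;0.01 0.097 0 0 0 -0.042 50;0 0 0 0 0 0 50;0 0 0 0 0 0 50;0 0 0 0 0 0 50;0 0 0 0 0 0 50"
}}

```text
time_s: 7.58
eef_pos: [511.5, 315.4, 214.5]
ee_rot: [0.0, 0.926, 0.377, -0.0]
force: [0.4, 0.2, -2.2]
grip_width: 0.74
grip_force: 55.5
```

```bash
python3 - <<'E'
from h import *
st(); s=capture("side"); t=capture("top"); c=[]
for p,X,k in((s,[511,316,120],55),(t,[511,316,180],55)):
    u,v=np.int32(proj(p,[X])[0]); c.append(cv2.resize(p["pixels"][v-k:v+k,u-38:u+38],(400,579),interpolation=cv2.INTER_CUBIC))
cv2.imwrite("pics/m2.png",np.hstack(c))
E
```

```text
7.5833 [511.48 315.35 214.5 ] th -45.67 q6 66.2 [ 0.4  0.2 -2.2] 0.74 55.5
```

View pics/m2.png

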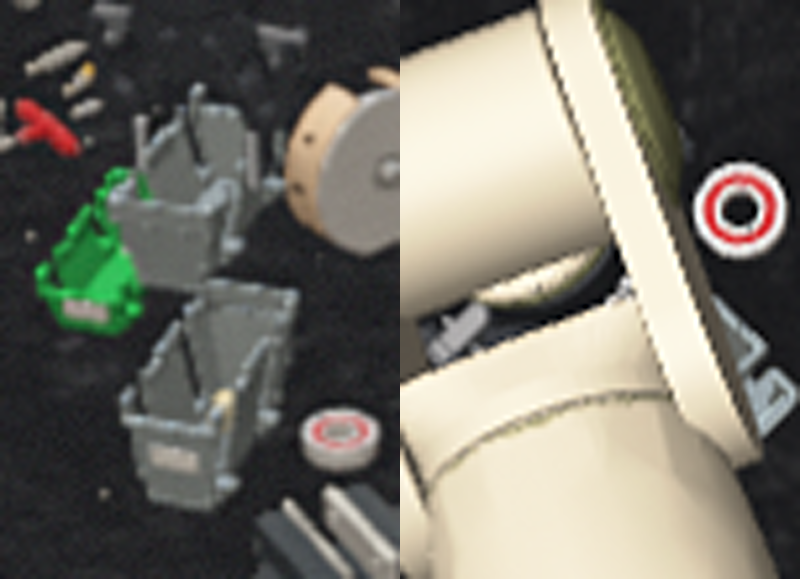

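The side crop shows the mid tote level in the gripper, with its cardless back end over the deepest tote's carded front (crop 175,455), so it is turned half round. Now I check the alignment of both in the side camera.

```bash
cat >> h.py <<'E'
def hull2(p,pose,h,z0,thr=70,grow=4):
    s=8; m0=proj(p,model(pose,h,z0)); u,v=np.int32(m0.mean(0)); half=45
    im=cv2.resize(p["pixels"][v-half:v+half,u-half:u+half],None,fx=s,fy=s,interpolation=cv2.INTER_CUBIC).astype(int)
    m=((im.max(2)>thr)&(im.max(2)-im.min(2)<45)).astype(np.uint8)
    M=np.zeros_like(m); hp=cv2.convexHull(((m0-[u-half,v-half]+.5)*s).astype(np.float32)).astype(np.int32)
    cv2.fillConvexPoly(M,hp,1); M=cv2.dilate(M,np.ones((2*grow*s+1,)*2))
    m=cv2.morphologyEx(m&M,cv2.MORPH_OPEN,np.ones((9,9)))
    n,l,stt,_=cv2.connectedComponentsWithStats(m); k=1+stt[1:,4].argmax()
    return (cv2.convexHull(np.argwhere(l==k)[:,::-1].astype(np.float32))[:,0]+.5)/s-.5+[u-half,v-half]
E
python3 - <<'E'
from h import *
p=capture("side"); im=p["pixels"]
D=(511.3,316,-2.368); M=(511.5,315.4,-2.368+np.pi); zm=214.5-53.3
S=6; u0,v0=np.int32(proj(p,[[511,316,120]])[0])-[40,50]
big=cv2.resize(im[v0:v0+100,u0:u0+80],None,fx=S,fy=S,interpolation=cv2.INTER_CUBIC)
for pose,h,z0 in((D,80,0),(M,62,zm)):
    H=hull2(p,pose,h,z0); q,e=fit(p,H,h,pose,z0); print(np.round(np.subtract(q,pose),3),round(e,3))
    P=proj(p,model(pose,h,z0))
    f=lambda q:np.int32((np.array(q)-[u0,v0]+.5)*S*16)
    cv2.polylines(big,[f(P[[0,2,6,4]])],1,(0,0,255),1,shift=4)
    cv2.polylines(big,[f(P[[1,3,7,5]])],1,(255,0,255),1,shift=4)
    cv2.polylines(big,[f(H)],1,(0,255,255),1,shift=4)
cv2.imwrite("pics/m3.png",big)
E
```

```text
[ 4.271  8.909 -0.019] 0.121
[ -7.061 -23.814   0.123] 0.267
```

View pics/m3.png

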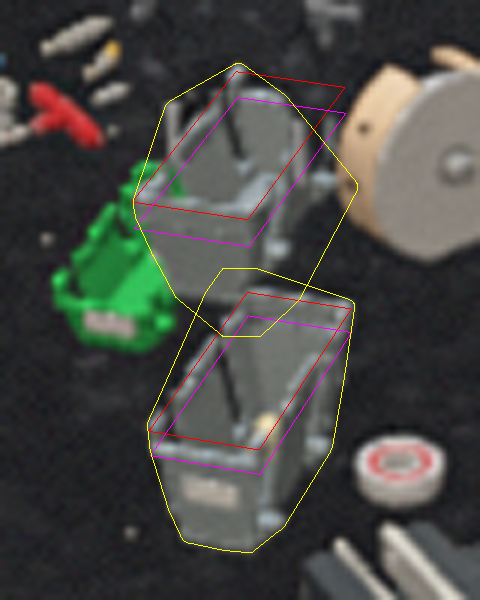

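```bash
python3 - <<'E'
from h import *
p=capture("side"); p["pixels"]=cv2.imread("pics/side0.png")
for o,pose,h in(("deep",(511.3,316,-2.368),80),("mid",(454.5,-314.6,-3.221),62),("low",(686,60.3,-2.755),46)):
    for t in(70,85):
        H=hull2(p,pose,h,0,thr=t); q,e=fit(p,H,h,pose); d=np.subtract(q,pose)
        P=cv2.convexHull(proj(p,model(pose,h)).astype(np.float32))[:,0]
        print(o,t,np.round(d,3),round(e,3),"bbox px",np.round(np.r_[H.min(0)-P.min(0),H.max(0)-P.max(0)],1))
E
```

```text
deep 70 [ 3.792  8.068 -0.014] 0.035 bbox px [-0.2 -1.   0.4 -1.2]
deep 85 [3.737e+00 7.939e+00 4.000e-03] 0.019 bbox px [ 0.1 -0.8  0.1 -1.5]
mid 70 [ 4.145  5.004 -0.009] 0.112 bbox px [-0.7 -4.   4.  -1.6]
mid 85 [5.376 5.621 0.007] 0.101 bbox px [-0.5 -4.   4.  -2.1]
low 70 [ 5.051  6.585 -0.056] 0.281 bbox px [-0.5 -3.9  0.4  2.8]
low 85 [ 5.92   7.31  -0.045] 0.275 bbox px [-0.3 -3.6  0.3  2.7]
```

Request:
{"op": "drive_tool", "data": {
  "commands": "0 0.006 -0.12 0 0 0 50;0 0 -0.18 0 0 0 50;0 0 -0.18 0 0 0 50;0 0 -0.14 0 0 0 50;0 0 -0.1 0 0 0 50;0 0 -0.06 0 0 0 50;0 0 0 0 0 0 50;0 0 0 0 0 0 50"
}}

```text
time_s: 8.45
eef_pos: [511.6, 316.8, 136.8]
ee_rot: [0.0, 0.926, 0.377, 0.0]
force: [-1.1, 0.6, -1.5]
grip_width: 0.737
grip_force: 55.5
```

Request:
{"op": "drive_tool", "data": {
  "commands": "0 0 -0.03 0 0 0 50;0 0 -0.025 0 0 0 50;0 0 -0.02 0 0 0 50;0 0 -0.015 0 0 0 50;0 0 0 0 0 0 50"
}}

```text
time_s: 8.87
eef_pos: [511.3, 316.8, 127.0]
ee_rot: [-0.0, 0.926, 0.377, -0.0]
force: [0.0, -0.3, -1.5]
grip_width: 0.738
grip_force: 55.5
```

```bash
python3 -c "
from h import *
st()"
```

```text
8.8667 [511.26 316.76 127.01] th -45.65 q6 66.3 [ 0.  -0.3 -1.5] 0.738 55.5
```

Request:
{"op": "drive_tool", "data": {
  "commands": "0 0 -0.01 0 0 0 50;0 0 -0.01 0 0 0 50;0 0 0 0 0 0 50"
}}

```text
time_s: 9.12
eef_pos: [511.3, 316.8, 125.1]
ee_rot: [-0.0, 0.926, 0.377, -0.0]
force: [0.2, 0.1, -2.0]
grip_width: 0.738
grip_force: 55.5
```

Request:
{"op": "drive_tool", "data": {
  "commands": "0 0 -0.01 0 0 0 50;0 0 -0.01 0 0 0 50;0 0 0 0 0 0 50"
}}

```text
time_s: 9.37
eef_pos: [511.3, 316.7, 123.1]
ee_rot: [-0.0, 0.926, 0.377, -0.0]
force: [-0.4, -0.4, -2.2]
grip_width: 0.738
grip_force: 55.5
```

Request:
{"op": "drive_tool", "data": {
  "commands": "0 0 -0.01 0 0 0 50;0 0 -0.01 0 0 0 50;0 0 0 0 0 0 50"
}}

```text
time_s: 9.62
eef_pos: [511.3, 316.8, 121.1]
ee_rot: [-0.0, 0.926, 0.377, -0.0]
force: [0.4, 0.2, -2.3]
grip_width: 0.736
grip_force: 55.5
```

Request:
{"op": "drive_tool", "data": {
  "commands": "0 0 -0.005 0 0 0 50;0 0 -0.005 0 0 0 50;0 0 0 0 0 0 50"
}}

```text
time_s: 9.87
eef_pos: [511.4, 316.9, 120.3]
ee_rot: [-0.0, 0.926, 0.377, 0.0]
force: [1.0, -0.0, -2.1]
grip_width: 0.736
grip_force: 55.5
```

Request:
{"op": "drive_tool", "data": {
  "commands": "0 0 -0.005 0 0 0 50;0 0 0 0 0 0 50"
}}

```text
time_s: 10.03
eef_pos: [511.5, 316.9, 120.2]
ee_rot: [-0.0, 0.926, 0.377, 0.0]
force: [-1.2, 0.1, 2.1]
grip_width: 0.733
grip_force: 56.0
```

Request:
{"op": "drive_tool", "data": {
  "commands": "0 0 -0.005 0 0 0 50;0 0 0 0 0 0 50"
}}

```text
time_s: 10.2
eef_pos: [511.5, 316.9, 120.2]
ee_rot: [-0.0, 0.926, 0.377, 0.0]
force: [-2.9, -0.7, 5.1]
grip_width: 0.736
grip_force: 56.5
```

Request:
{"op": "drive_tool", "data": {
  "commands": "0 0 0.004 0 0 0 76;0 0 0 0 0 0 80;0 0 0 0 0 0 88;0 0 0 0 0 0 100;0 0 0 0 0 0 100;0 0 0.03 0 0 0 100;0 0 0.1 0 0 0 100;0 0 0.2 0 0 0 100;0 0 0.3 0 0 0 100;0 0 0.3 0 0 0 100;0 0 0 0 0 0 100;0 0 0 0 0 0 100"
}}

```text
time_s: 11.2
eef_pos: [511.9, 317.0, 215.0]
ee_rot: [0.0, 0.926, 0.377, 0.002]
force: [-0.8, -0.3, -0.4]
grip_width: 1.002
grip_force: 0.0
```

```bash
python3 -c "
from h import *
st()"
```

```text
11.2 [511.93 317.05 214.99] th -45.65 q6 66.3 [-0.8 -0.3 -0.4] 1.002 0.0
```

Request:
{"op": "drive_tool", "data": {
  "commands": "0.08 -0.13 0 0 0 -0.025 100;0.174 -0.257 0 0 0 -0.05 100;0.174 -0.257 0 0 0 -0.05 100;0.174 -0.257 0 0 0 -0.05 100;0.174 -0.257 0 0 0 -0.05 100;0.174 -0.257 0 0 0 -0.05 100;0.174 -0.257 0 0 0 -0.05 100;0.174 -0.257 0 0 0 -0.05 100;0.174 -0.257 0 0 0 -0.05 100;0.174 -0.257 0 0 0 -0.05 100;0.094 -0.127 0 0 0 -0.02 100;0 0 0 0 0 0 100;0 0 0 0 0 0 100;0 0 0 0 0 0 100"
}}

```text
time_s: 12.37
eef_pos: [684.8, 60.6, 212.1]
ee_rot: [-0.0, 0.981, 0.192, -0.001]
force: [-0.1, 0.8, -0.4]
grip_width: 0.996
grip_force: 0.0
```

```bash
python3 - <<'E'
from h import *
st(); t=capture("top"); s=capture("side"); g=(511.4,316.8,-2.368+np.pi)
for th in(60,75):
    H=hull(t,proj(t,[[g[0],g[1],80]])[0],thr=th); q,e=fit(t,H,62,g,67); print("mid on deep",np.round(q,3),round(e,3))
c=[]
for p,X in((s,[511,316,70]),(t,[511,316,100])):
    u,v=np.int32(proj(p,[X])[0]); c.append(cv2.resize(p["pixels"][v-40:v+40,u-40:u+40],(400,400),interpolation=cv2.INTER_CUBIC))
cv2.imwrite("pics/m4.png",np.hstack(c))
E
```

```text
12.3667 [684.8   60.65 212.07] th -67.87 q6 63.2 [-0.1  0.8 -0.4] 0.996 0.0
mid on deep [506.31  311.827   0.782] 0.097
mid on deep [507.796 312.844   0.781] 0.086
```

View pics/m4.png

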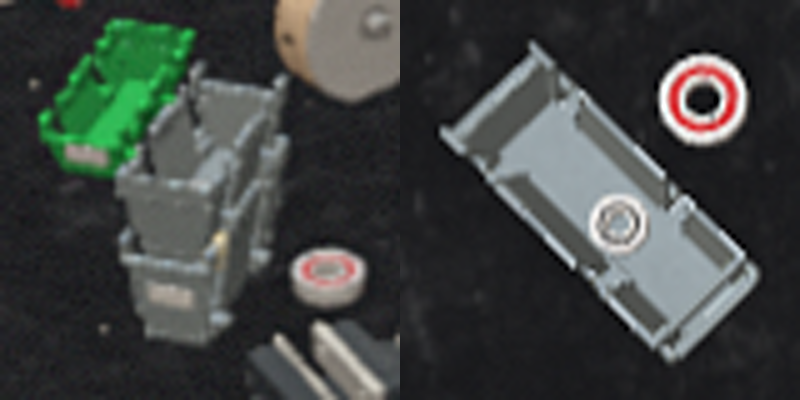

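The mid tote is seated squarely on the deepest, half-turned: crop (620,225) shows the bearing inside, and the lugs are down in the saddles in the side crop at (215,250). Now the low tote.

Request:
{"op": "drive_tool", "data": {
  "commands": "0.012 -0.003 -0.15 0 0 0 100;0 0 -0.27 0 0 0 100;0 0 -0.27 0 0 0 100;0 0 -0.27 0 0 0 100;0 0 -0.27 0 0 0 100;0 0 -0.22 0 0 0 100;0 0 -0.14 0 0 0 100;0 0 -0.08 0 0 0 100;0 0 0 0 0 0 100;0 0 0 0 0 0 100"
}}

```text
time_s: 13.3
eef_pos: [687.0, 59.8, 46.8]
ee_rot: [0.0, 0.981, 0.192, 0.001]
force: [0.0, -0.4, -0.4]
grip_width: 1.001
grip_force: 0.0
```

```bash
python3 -c "
from h import *
st()"
```

```text
13.3 [687.    59.76  46.76] th -67.9 q6 63.2 [ 0.  -0.4 -0.4] 1.001 0.0
```

Request:
{"op": "drive_tool", "data": {
  "commands": "-0.01 0.005 -0.05 0 0 0 100;0 0 -0.035 0 0 0 100;0 0 0 0 0 0 85;0 0 0 0 0 0 70;0 0 0 0 0 0 60;0 0 0 0 0 0 50;0 0 0 0 0 0 50;0 0 0 0 0 0 50;0 0 0 0 0 0 50"
}}

```text
time_s: 14.05
eef_pos: [685.9, 60.0, 37.8]
ee_rot: [0.0, 0.982, 0.191, 0.001]
force: [-0.8, 0.7, 5.1]
grip_width: 0.74
grip_force: 56.1
```

```bash
python3 -c "
from h import *
st()"
```

```text
14.05 [685.93  59.97  37.77] th -67.93 q6 63.2 [-0.8  0.7  5.1] 0.74 56.1
```

Request:
{"op": "drive_tool", "data": {
  "commands": "0 0 0.03 0 0 0 50;0 0 0.06 0 0 0 50;0 0 0.12 0 0 0 50;0 0 0.2 0 0 0 50;0 0 0.25 0 0 0 50;0 0 0.25 0 0 0 50;0 0 0.25 0 0 0 50;0 0 0.25 0 0 0 50;0 0 0.24 0 0 0 50;0 0 0.16 0 0 0 50;0 0 0.08 0 0 0 50;0 0 0 0 0 0 50;0 0 0 0 0 0 50"
}}

```text
time_s: 15.13
eef_pos: [685.3, 60.0, 225.6]
ee_rot: [-0.0, 0.982, 0.191, -0.0]
force: [0.2, -0.0, -3.9]
grip_width: 0.736
grip_force: 55.4
```

Request:
{"op": "drive_tool", "data": {
  "commands": "-0.04 0.07 0 0 0 0.014 50;-0.1 0.14 0 0 0 0.03 50;-0.15 0.22 0 0 0 0.045 50;-0.15 0.22 0 0 0 0.045 50;-0.15 0.22 0 0 0 0.045 50;-0.15 0.22 0 0 0 0.045 50;-0.15 0.22 0 0 0 0.045 50;-0.15 0.22 0 0 0 0.045 50;-0.15 0.22 0 0 0 0.045 50;-0.15 0.22 0 0 0 0.045 50;-0.15 0.22 0 0 0 0.045 50;-0.15 0.22 0 0 0 0.03 50;-0.08 0.12 0 0 0 0.01 50;-0.03 0.04 0 0 0 0.005 50;0 0 0 0 0 0 50;0 0 0 0 0 0 50;0 0 0 0 0 0 50"
}}

```text
time_s: 16.55
eef_pos: [511.3, 315.9, 225.9]
ee_rot: [0.0, 0.927, 0.376, -0.0]
force: [0.4, -0.1, -1.6]
grip_width: 0.735
grip_force: 55.5
```

```bash
python3 -c "
from h import *
st()"
```

```text
16.55 [511.31 315.92 225.93] th -45.79 q6 66.4 [ 0.4 -0.1 -1.6] 0.735 55.5
```

Request:
{"op": "drive_tool", "data": {
  "commands": "0.001 0.008 -0.1 0 0 0.003 50;0 0 -0.15 0 0 0 50;0 0 -0.15 0 0 0 50;0 0 -0.12 0 0 0 50;0 0 -0.07 0 0 0 50;0 0 -0.03 0 0 0 50;0 0 0 0 0 0 50;0 0 0 0 0 0 50"
}}

```text
time_s: 17.22
eef_pos: [511.0, 317.7, 164.6]
ee_rot: [0.0, 0.926, 0.378, 0.0]
force: [0.5, -0.4, -2.1]
grip_width: 0.737
grip_force: 55.5
```

Request:
{"op": "drive_tool", "data": {
  "commands": "0 0 -0.015 0 0 0 50;0 0 -0.01 0 0 0 50;0 0 -0.01 0 0 0 50;0 0 0 0 0 0 50;0 0 0 0 0 0 50"
}}

```text
time_s: 17.63
eef_pos: [510.7, 317.8, 160.8]
ee_rot: [0.0, 0.926, 0.378, 0.0]
force: [-1.0, 0.2, -2.0]
grip_width: 0.735
grip_force: 55.5
```

Request:
{"op": "drive_tool", "data": {
  "commands": "0 0 -0.01 0 0 0 50;0 0 -0.01 0 0 0 50;0 0 0 0 0 0 50"
}}

```text
time_s: 17.88
eef_pos: [510.6, 317.8, 158.5]
ee_rot: [-0.0, 0.926, 0.378, -0.0]
force: [0.4, 0.3, -1.8]
grip_width: 0.734
grip_force: 55.5
```

Request:
{"op": "drive_tool", "data": {
  "commands": "0.008 -0.01 0 0 0 0 50;0 0 0 0 0 0 50;0 0 -0.01 0 0 0 50;0 0 0 0 0 0 50"
}}

```text
time_s: 18.22
eef_pos: [511.4, 316.7, 157.5]
ee_rot: [-0.0, 0.926, 0.378, -0.0]
force: [-0.2, 0.5, -2.3]
grip_width: 0.735
grip_force: 55.5
```

Request:
{"op": "drive_tool", "data": {
  "commands": "0 0 -0.01 0 0 0 50;0 0 -0.01 0 0 0 50;0 0 0 0 0 0 50"
}}

```text
time_s: 18.47
eef_pos: [511.4, 316.7, 155.4]
ee_rot: [-0.0, 0.926, 0.378, -0.0]
force: [1.0, 1.3, -2.1]
grip_width: 0.737
grip_force: 55.5
```

Request:
{"op": "drive_tool", "data": {
  "commands": "0 0 -0.007 0 0 0 50;0 0 0 0 0 0 50;0 0 -0.005 0 0 0 50;0 0 0 0 0 0 50"
}}

```text
time_s: 18.8
eef_pos: [511.5, 316.8, 154.4]
ee_rot: [-0.0, 0.926, 0.378, -0.0]
force: [-0.2, 0.1, -1.6]
grip_width: 0.735
grip_force: 55.5
```

Request:
{"op": "drive_tool", "data": {
  "commands": "0 0 -0.005 0 0 0 50;0 0 0 0 0 0 50"
}}

```text
time_s: 18.97
eef_pos: [511.5, 316.8, 153.9]
ee_rot: [-0.0, 0.926, 0.378, -0.0]
force: [1.6, -0.1, -3.3]
grip_width: 0.736
grip_force: 55.5
```

Request:
{"op": "drive_tool", "data": {
  "commands": "0 0 -0.005 0 0 0 50;0 0 0 0 0 0 50"
}}

```text
time_s: 19.13
eef_pos: [511.5, 316.8, 153.5]
ee_rot: [0.0, 0.926, 0.378, 0.0]
force: [-0.2, 0.0, -2.2]
grip_width: 0.735
grip_force: 55.5
```

Request:
{"op": "drive_tool", "data": {
  "commands": "0 0 -0.005 0 0 0 50;0 0 0 0 0 0 50"
}}

```text
time_s: 19.3
eef_pos: [511.6, 316.8, 153.5]
ee_rot: [0.0, 0.926, 0.378, 0.0]
force: [-1.9, -0.5, 2.2]
grip_width: 0.74
grip_force: 56.0
```

Request:
{"op": "drive_tool", "data": {
  "commands": "0 0 -0.004 0 0 0 50;0 0 0 0 0 0 50"
}}

```text
time_s: 19.47
eef_pos: [511.6, 316.9, 153.4]
ee_rot: [0.0, 0.926, 0.378, 0.0]
force: [-0.6, -1.0, 5.4]
grip_width: 0.74
grip_force: 56.5
```

Contact came at the seated height. Releasing and retreating.

Request:
{"op": "drive_tool", "data": {
  "commands": "0 0 0.004 0 0 0 76;0 0 0 0 0 0 80;0 0 0 0 0 0 88;0 0 0 0 0 0 100;0 0 0 0 0 0 100;0 0 0.03 0 0 0 100;0 0 0.1 0 0 0 100;0 0 0.2 0 0 0 100;0 0 0.3 0 0 0 100;0 0 0.3 0 0 0 100;-0.1 -0.25 0.1 0 0 0 100;-0.1 -0.3 0 0 0 0 100;-0.1 -0.3 0 0 0 0 100;-0.1 -0.3 0 0 0 0 100;-0.1 -0.3 0 0 0 0 100;-0.1 -0.3 0 0 0 0 100;-0.1 -0.3 0 0 0 0 100;-0.1 -0.3 0 0 0 0 100;0 0 0 0 0 0 100;0 0 0 0 0 0 100"
}}

```text
time_s: 21.13
eef_pos: [431.5, 80.9, 257.0]
ee_rot: [0.0, 0.926, 0.377, 0.001]
force: [1.5, -0.7, 0.8]
grip_width: 0.999
grip_force: 0.0
```

```bash
python3 - <<'E'
from h import *
st(); t=capture("top"); s=capture("side")
c=[]
for p,X in((s,[511,316,80]),(t,[511,316,120])):
    u,v=np.int32(proj(p,[X])[0]); c.append(cv2.resize(p["pixels"][v-40:v+40,u-30:u+30],(390,520),interpolation=cv2.INTER_CUBIC))
cv2.imwrite("pics/m5.png",np.hstack(c))
E
```

```text
21.1333 [431.51  80.89 257.04] th -45.71 q6 41.0 [ 1.5 -0.7  0.8] 0.999 0.0
```

View pics/m5.png

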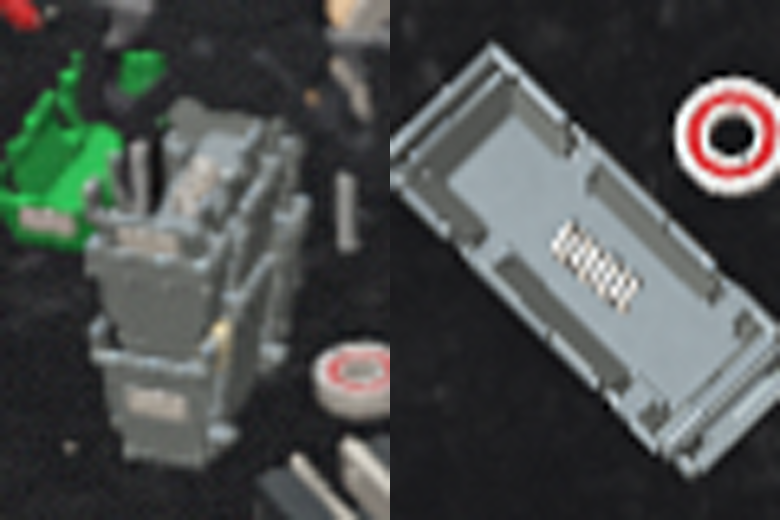

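The final crops show a straight three-tote tower. The spring is in the top tote at (595,265), facing the same way as the deepest, and the bystander bearing is unmoved. Handing in.

```bash
python3 -c "
from rig import *
print(finish_job())"
```

```text
the job is handed in; nothing more can be done
None
```

The tower is built and the job handed in at about 21 s: the middle tote, then the shallowest, each turned half round. Both touched down within about 0.3 mm of the given seated heights, and the last pictures show a straight tower with the spring in the top tote.

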